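# Release a dried box from a cam glue press

### The job

The half-round box in one of the two glue presses has dried and is to be set free. On that press push the cam lever half a turn, from the right round the far side to the left, until the low point of the cam faces the sliding jaw, and only then push the jaw by its knob straight forward, away from the box, until it stands fully home against the cam. Nothing is to be picked up: leave both boxes lying where they are, the other press clamped, and everything else on the bench in its place.

Things in the scene. Friction and masses are not known exactly. Their poses are not given: they have to be found in the camera images.
- press_round: Wooden cam press holding the half-round box, screwed to the bench. Origin: bench top under the cam bolt. x points forward from fence to cam, away from the robot within 0.15 rad; y left, z up. Base board 295x150x18 mm, x -225 to 70. Fence x -204 to -179 (130 wide, top z 62), then box, sliding jaw, cam. Same build as the other press; which one stands left varies.
- cam_round (a joint): Cam turn, the half-round box's press, rad, + counter-clockwise from above, -0.4 to 3.7. Eccentric disc 72 mm across (z 20-46), centre 12 mm off the bolt, lever fixed on top. 0: high point at the jaw, lever square out to the press's right (-y). 1.57: lever forward. 3.14: low point at the jaw, lever square left. Starts within 0.3 of 0. Stiff (3 N at 90 mm), stays put, no stop at the low point, jaw can't turn it.
- lever_round (a point): Point on the cam lever of the half-round box's press: on its centre line, mid height (z 57 mm), 90 mm from the bolt axis. The lever is a flat wooden bar 22 mm wide, z 50 to 64 mm, from the bolt to 119 mm out, where it ends in a round 30 mm across. Bolt head on the axis up to z 80 mm.
- jaw_round (a joint): Slide of the jaw (cam follower), the half-round box's press, m, + forward (press +x). 0 = closed on the box, as it starts: beech block x -118 to -48 mm of the press frame, 78 wide, top z 48, under side keeper strips (top z 33, |y| 42-62). About 2 N friction, stays put. Goes forward only until it meets the cam: under 1.5 mm at the high point, 24 mm at the low.
- knob_round (a point): Centre of the turned dark wooden knob on top of the sliding jaw of the half-round box's press: 33 mm across at z 75 mm, top at z 91, narrower neck below z 62; on the jaw's centre line, 72 mm behind the bolt axis (x = -72 mm of the press frame) when the jaw is closed. Moves with the jaw.
- box_round: Half-round wooden box of light and dark staves with dark half-round ends, arch upward: 60 long (x), 68 wide, 34 high. Loose, lies on the base board (z 18 mm, top at z 52) between fence and jaw, with about 0.5 mm play. Origin at the centre of its underside.
- press_square: Wooden cam press holding the square box, screwed to the bench. Origin: bench top under the cam bolt. x points forward from fence to cam, away from the robot within 0.15 rad; y left, z up. Base board 295x150x18 mm, x -225 to 70. Fence x -204 to -179 (130 wide, top z 62), then box, sliding jaw, cam. Same build as the other press; which one stands left varies.
- cam_square (a joint): Cam turn, the square box's press, rad, + counter-clockwise from above, -0.4 to 3.7. Eccentric disc 72 mm across (z 20-46), centre 12 mm off the bolt, lever fixed on top. 0: high point at the jaw, lever square out to the press's right (-y). 1.57: lever forward. 3.14: low point at the jaw, lever square left. Starts within 0.3 of 0. Stiff (3 N at 90 mm), stays put, no stop at the low point, jaw can't turn it.
- lever_square (a point): Point on the cam lever of the square box's press: on its centre line, mid height (z 57 mm), 90 mm from the bolt axis. The lever is a flat wooden bar 22 mm wide, z 50 to 64 mm, from the bolt to 119 mm out, where it ends in a round 30 mm across. Bolt head on the axis up to z 80 mm.
- jaw_square (a joint): Slide of the jaw (cam follower), the square box's press, m, + forward (press +x). 0 = closed on the box, as it starts: beech block x -118 to -48 mm of the press frame, 78 wide, top z 48, under side keeper strips (top z 33, |y| 42-62). About 2 N friction, stays put. Goes forward only until it meets the cam: under 1.5 mm at the high point, 24 mm at the low.
- knob_square (a point): Centre of the turned dark wooden knob on top of the sliding jaw of the square box's press: 33 mm across at z 75 mm, top at z 91, narrower neck below z 62; on the jaw's centre line, 72 mm behind the bolt axis (x = -72 mm of the press frame) when the jaw is closed. Moves with the jaw.
- box_square: Square-edged laminated wooden box, 60 long (x), 68 wide, 34 high, flat top at z 52 mm, lying in the other press. Origin at the centre of its underside.
- glue_bottle: Bystander: pale yellow squeeze bottle of glue, 62 mm across, 187 high, standing; origin at the centre of its foot.
- glue_bottle_2: Bystander: a second glue bottle, the same.
- bar_clamp: Bystander: small bar clamp lying flat between the two presses, about 285 x 75 x 33 mm, steel bar, blue jaws and handle; origin under the middle of its 200 mm bar.
- bar_clamp_2: Bystander: a second bar clamp, the same, lying to the left.
- scroll_block: Bystander: scalloped block of dark and medium wood standing on end, about 75 x 90 x 190 high; origin at its foot.
- tape_measure: Bystander: black tape measure, 70 x 34 x 62 high, beyond the presses; origin at the centre of its underside.
- mallet: Bystander: wooden joiner's mallet lying down, about 320 long, head 65 x 115 x 60 high; origin under the middle of its length.

How it is judged:
By the outcome, as a careful person would: the job done as asked, in the order asked, and still so for the second after the job is handed in, with the robot touching nothing.
It also fails if it takes over 51 s, if anything falls off the work surface, if the arm or the gripper's body presses on something with over 40 N, if the wrist force passes 120 N, or if a joint passes its speed limit or range.

### The arm

A 6-joint arm with a two-finger parallel gripper is mounted at the origin on the work surface. World frame = base frame: x ahead of the robot, y to its left, z up, the work surface at z = 0. Lengths are in m, angles in rad, forces in N, time in s.
With the tool pointing down it reaches from about 0.25 to 0.775 m from the base axis. Payload 4 kg.
Tool frame: the origin (TCP) lies midway between the tips of the shut fingers; the grasp point (between the pads) lies 19 mm behind it; z points along the fingers, y is the line along which they close (so a half turn about z gives the same grasp; the last joint's range is limited). The gripper opens to 94 mm and grips with 3 to 60 N. Pads are 16 mm wide; open, the fingers measure 119 mm over their backs; the gripper's body (75 mm by 177 mm) begins 78 mm behind the grasp point.
Start: joints at [-1.249, 0.087, 1.371, -0, 1.684, -0.103], TCP at [0.227, -0.501, 0.206] pointing down, gripper open.
Joint ranges: [-3.1, 3.1], [-0.76, 2.03], [0.27, 2.55], [-1.08, 4.22], [0.17, 2.65], [-2.57, 2.57]. Speed limits (rad/s): [2.79, 2.79, 3.14, 3.14, 3.14, 3.14].

### API

Orientations are given as [roll, pitch, yaw] about the fixed x, y, z axes, in that order (R = Rz(yaw) Ry(pitch) Rx(roll)).
In Python, from bench import get_obs, snapshot, close_job gives the robot as it stands. The module is installed in compiled form; this text tells all that it offers.
- The arm moves only by the tool drive_tool, never from a script. Its argument "commands" is a list of rows, each a list of 6 numbers: the shift along the tool's x, y, z in units of 0.04 m (1.0 is 0.04 m), then the turn, a rotation vector about the tool's x, y, z in units of 0.1 rad (1.0 is 0.1 rad). In form: [[dx, dy, dz, wx, wy, wz], ...]. A call has 1 to 20 rows; each row shifts and turns the commanded pose from where the row before left it, along the tool's axes as they then stand; what a row does not reach is not made up. A row lasts 1/8 s, in which the tool goes at most 62.5 mm and 10.7 degrees, less where a joint would pass 70% of its speed; a pose out of reach is approached as far as the arm can. A call with a number of a shift or a turn outside -1 to 1 is refused whole. A call with a gripper value outside its range is refused whole. "gripper" is the closure, from 0 (fully open) to 1 (shut), set as the call begins (left out, the last holds). The fingers move at their own pace and stop on an object; the grip force is fixed at half the most. Time passes only in rows, so rows that do not move let the fingers close. It gives the time, the measured TCP pose, the force, the opening and the grip force at its end, in the units of the state.
- get_obs(): the state, without advancing time (a new reading comes with each control period).
- snapshot(name): name is "scene" or "top" or "wrist"; returns a dict with "image" (400x640x3 uint8, blue, green, red), "range_z" (400x640 float32, m along the optical axis (not along the pixel's ray), 0 where there is no reading), "fx", "fy", "cx", "cy" (pixels), "rvec" (rotation vector, rad) and "tvec" (3), from world to camera coordinates, as OpenCV has them. Camera axes: x right, y down, z forward; pixel columns grow to the right and rows downward; lengths in m; the calibration is good to about 2 mm. The wrist camera is an equidistant fisheye: a pixel r from the principal point sees the ray r / f radians off the axis. A picture is of the moment at which its call begins.
- close_job(): hands the job in; it is judged then, once.
The state is a dict: "time": time; "joint_positions": joint angles; "qvel": joint speeds; "joint_torque": joint torques, N m; "tool_pos": TCP position; "ee_rot": TCP orientation; "wrist_force": force on the tool from outside, world axes, zero at the start; "wrist_torque": the same for the moment, N m; "width": finger opening in m; "finger_force": force on a finger pad.
Only numpy, scipy, OpenCV 4.12 (cv2) and the standard library are available. Lean on these libraries where they do the work, as an engineer would, in place of code of your own. Each camera call takes 0.05 s, during which the arm holds its last target. There are 200 camera calls.

## Working session

There is one attempt and no reset: what is moved stays moved. The work goes in short steps, Python scripts to look and compute and a tool call to move; the robot and the scene stay as the last step left them, time stands still between calls to the robot, and variables do not carry over. Pictures are saved under pics/ and viewed, at most 10 in all, crops included, and the job is handed in when it is done.

Besides the shell and the picture viewer there is one more tool, called after "Call:" in YAML: its name, and indented under it one key for each argument. drive_tool: Moves the arm, as the interface text tells. Its arguments: {"type":"object","properties":{"commands":{"type":"array"},"gripper":{"type":"number"}},"required":["commands"]}

```bash
mkdir -p pics; cat > h.py <<'E'
import numpy as np,cv2,pickle
from bench import get_obs,snapshot
def snap(n,f):
    s=snapshot(n); cv2.imwrite(f'pics/{f}.png',s['image']); pickle.dump(s,open(f'{f}.pkl','wb')); return s
def pts(s):
    v,u=np.mgrid[:400,:640]; z=s['range_z']; R,_=cv2.Rodrigues(np.array(s['rvec'],float))
    c=np.stack([(u-s['cx'])/s['fx']*z,(v-s['cy'])/s['fy']*z,z],-1)
    return (c-np.ravel(s['tvec']))@R   # world xyz per pixel
E
python3 - <<'E'
from h import *
s=snap('top','top0'); t=snap('scene','scene0')
for a in (s,t): print(a['rvec'],a['tvec'],a['fx'])
o=get_obs();print(o['tool_pos'],o['ee_rot'],o['time'])
E
```

```text
[ 2.12613614 -2.11614622  0.16501794] [-0.00611864  0.53357289  1.40225313] 457.04300212049054
[ 0.69673097  2.74956334 -0.96988265] [ 0.47541932 -0.14580121  1.86751846] 479.3223356327846
[ 0.22651826 -0.50065595  0.20441889] [-3.13960980e+00 -2.04687146e-04  4.24761415e-01] 0.1
```

View pics/top0.png

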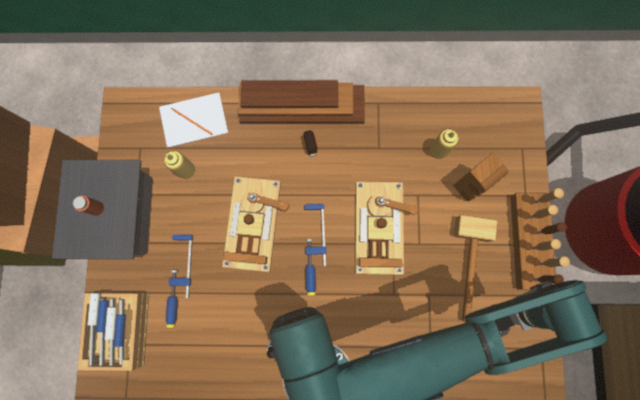

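View pics/scene0.png

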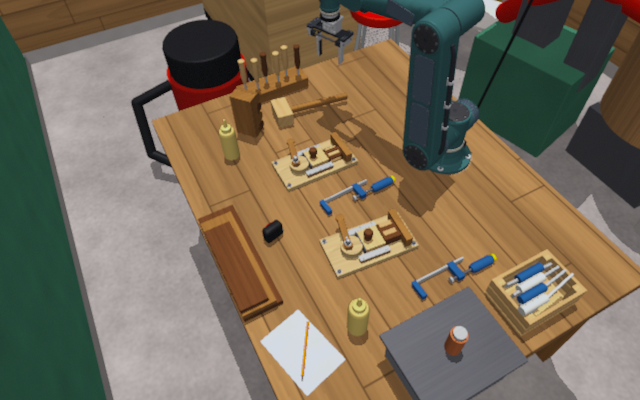

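The top view shows the presses at about px (252,223) on the left and (380,227) on the right. Next I'll work out which one holds the arched box and measure it.

```bash
python3 - <<'E'
from h import *
s=pickle.load(open('top0.pkl','rb'));t=pickle.load(open('scene0.pkl','rb'))
a=cv2.resize(s['image'][170:280,215:425],(798,418),interpolation=cv2.INTER_CUBIC)
cv2.imwrite('pics/c1.png',a)
P=pts(s)
for n,(u,v) in dict(Lbolt=(252,197),Lknob=(249,219),Rbolt=(380,201),Rknob=(381,223)).items(): print(n,P[v,u].round(3))
for u0,u1 in((228,272),(360,402)):
  print([(u,*P[246,u].round(3)) for u in range(u0,u1,3)])
E
```

```text
Lbolt [0.549 0.205 0.081]
Lknob [0.478 0.21  0.092]
Rbolt [ 0.539 -0.194  0.073]
Rknob [ 0.468 -0.194  0.085]
[(228, np.float64(0.401), np.float64(0.287), np.float64(0.018)), (231, np.float64(0.401), np.float64(0.278), np.float64(0.017)), (234, np.float64(0.401), np.float64(0.267), np.float64(0.02)), (237, np.float64(0.399), np.float64(0.251), np.float64(0.052)), (240, np.float64(0.399), np.float64(0.242), np.float64(0.051)), (243, np.float64(0.399), np.float64(0.233), np.float64(0.051)), (246, np.float64(0.399), np.float64(0.224), np.float64(0.048)), (249, np.float64(0.399), np.float64(0.215), np.float64(0.045)), (252, np.float64(0.399), np.float64(0.204), np.float64(0.055)), (255, np.float64(0.399), np.float64(0.195), np.float64(0.051)), (258, np.float64(0.399), np.float64(0.186), np.float64(0.048)), (261, np.float64(0.402), np.float64(0.181), np.float64(0.019)), (264, np.float64(0.402), np.float64(0.172), np.float64(0.016)), (267, np.float64(0.402), np.float64(0.162), np.float64(0.016)), (270, np.float64(0.401), np.float64(0.152), np.float64(0.024))]
[(360, np.float64(0.403), np.f
[... 179 characters left out ...]
t64(0.402), np.float64(-0.161), np.float64(0.034)), (372, np.float64(0.401), np.float64(-0.17), np.float64(0.044)), (375, np.float64(0.401), np.float64(-0.178), np.float64(0.049)), (378, np.float64(0.401), np.float64(-0.187), np.float64(0.054)), (381, np.float64(0.401), np.float64(-0.196), np.float64(0.054)), (384, np.float64(0.401), np.float64(-0.205), np.float64(0.056)), (387, np.float64(0.401), np.float64(-0.216), np.float64(0.047)), (390, np.float64(0.403), np.float64(-0.228), np.float64(0.027)), (393, np.float64(0.404), np.float64(-0.239), np.float64(0.015)), (396, np.float64(0.404), np.float64(-0.248), np.float64(0.016)), (399, np.float64(0.404), np.float64(-0.257), np.float64(0.021))]
```

View pics/c1.png

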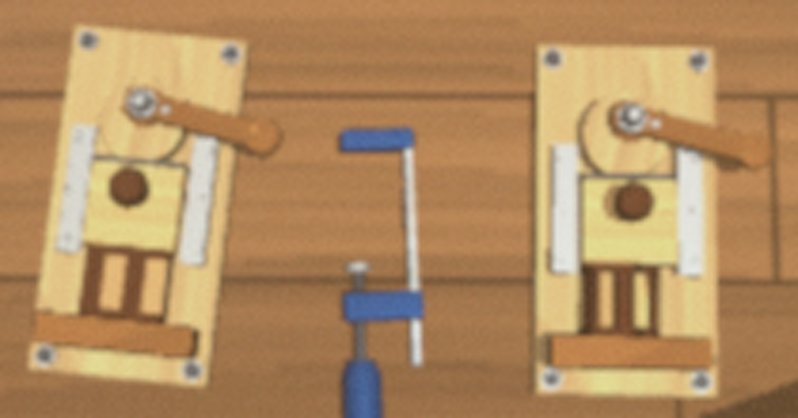

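The right press is the half-round one, since its box height profile is arched. Its bolt is at about px (380,201) in the top view. The lever points right and slightly backward.

```bash
cat >> h.py <<'E'
def cast(s,u,v,z):
    R,_=cv2.Rodrigues(np.array(s['rvec'],float)); o=-R.T@np.ravel(s['tvec'])
    d=R.T@np.array([(u-s['cx'])/s['fx'],(v-s['cy'])/s['fy'],1]); return o+d*(z-o[2])/d[2]
E
python3 - <<'E'
from h import *
s=pickle.load(open('top0.pkl','rb'))
f=lambda x,y,z: cast(s,215+(x+.5)/3.8-.5,170+(y+.5)/3.8-.5,z).round(4)
for n,x,y,z in [('sFL',552,58,.018),('sFR',698,60,.018),('sBL',550,378,.018),('sBR',701,381,.018),('bolt',632,115,.08),('knob',633,202,.088),('levtip',752,150,.064),('cFL',538,45,.018),('cFR',714,48,.018),('cBL',533,393,.018),('cBR',717,395,.018)]: print(n,f(x,y,z))
P=pts(s)
# tall things
m=(P[...,2]>.1)&(P[...,2]<.25)&(P[...,0]>.35)&(s['range_z']>0)
n,l,st,c=cv2.connectedComponentsWithStats(m.astype(np.uint8))
for i in range(1,n):
  if st[i,4]>30:
    q=P[l==i]; print(st[i],q.min(0).round(3),q.max(0).round(3))
E
```

```text
sFL [ 0.602  -0.1355  0.018 ]
sFR [ 0.6005 -0.2601  0.018 ]
sBL [ 0.3306 -0.1314  0.018 ]
sBR [ 0.3289 -0.2561  0.018 ]
bolt [ 0.541  -0.1957  0.08  ]
knob [ 0.4685 -0.1944  0.088 ]
levtip [ 0.5151 -0.2952  0.064 ]
cFL [ 0.6133 -0.1237  0.018 ]
cFR [ 0.611 -0.274  0.018]
cBL [ 0.3183 -0.1173  0.018 ]
cBR [ 0.3175 -0.269   0.018 ]
[437 129  22  21 361] [ 0.695 -0.429  0.1  ] [ 0.754 -0.368  0.193]
[165 151  22  21 360] [0.625 0.409 0.101] [0.685 0.468 0.191]
[ 461  152   48   43 1053] [ 0.55  -0.554  0.1  ] [ 0.661 -0.438  0.199]
[  53  159   90  100 8122] [0.354 0.533 0.1  ] [0.655 0.78  0.245]
[540 188  24  14 197] [ 0.529 -0.695  0.105] [ 0.555 -0.668  0.21 ]
[535 205  24  13 192] [ 0.482 -0.675  0.1  ] [ 0.507 -0.648  0.208]
[543 222  24  12 195] [ 0.435 -0.695  0.101] [ 0.459 -0.668  0.207]
[537 239  24  11 195] [ 0.385 -0.674  0.101] [ 0.412 -0.647  0.207]
[546 256  24   7  97] [ 0.35  -0.693  0.108] [ 0.364 -0.669  0.208]
```

Call:
drive_tool:
  commands:
    - [0, 0, 0, 0, 0, 0.88]
    - [0, 0, 0, 0, 0, 0.88]
    - [0, 0, 0, 0, 0, 0.88]
    - [0, 0, 0, 0, 0, 0.88]
    - [0, 0, 0, 0, 0, 0.88]
    - [0.8, -0.72, 0, 0, 0, 0]
    - [0.8, -0.72, 0, 0, 0, 0]
    - [0.8, -0.72, 0, 0, 0, 0]
    - [0.8, -0.72, 0, 0, 0, 0]
    - [0.8, -0.72, 0, 0, 0, 0]
    - [0.8, -0.72, 0, 0, 0, 0]
    - [0.8, -0.72, 0, 0, 0, 0]
    - [0.8, -0.72, 0, 0, 0, 0]
    - [0, 0, 0.8, 0, 0, 0]
    - [0, 0, 0.8, 0, 0, 0]
    - [0, 0, 0.4, 0, 0, 0]
    - [0, 0, 0, 0, 0, 0]
  gripper: 1

```text
time: 2.22
tool_pos: [0.4853, -0.2742, 0.1239]
ee_rot: [-3.14, 0.003, -0.015]
wrist_force: [0.9, 1.1, 0.6]
width: 0.0008
finger_force: 0.0
```

```bash
python3 - <<'E'
from h import *
w=snap('wrist','w1')
o=get_obs();print(o['tool_pos'],o['ee_rot'],o['time'],o['width'])
E
```

```text
[ 0.48603958 -0.27478324  0.12552054] [-3.14141731e+00  3.09169757e-04 -1.54992302e-02] 2.275 0.0005041576218340685
```

View pics/w1.png

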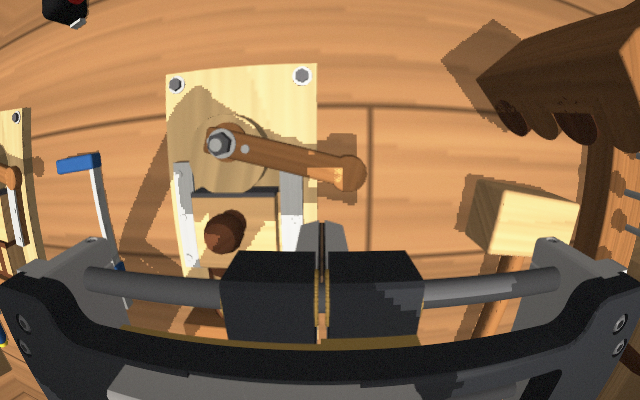

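The wrist view shows the closed finger tips just behind the lever: tips at about (322,225), lever running (215,143) to (350,172). This agrees with the measurement. Next I'll compute the arc steps.

```bash
python3 - <<'E'
from h import *
def p(t): 
    o=11+8*abs(np.cos(t))+12.5*abs(np.sin(t)); return 90*np.array([np.sin(t),-np.cos(t)])-o*np.array([np.cos(t),np.sin(t)])
y=-.015; b=np.array([541,-195.7]); R=np.array([[np.cos(y),np.sin(y)],[-np.sin(y),np.cos(y)]])
q=R@(np.array([486,-274.8])-b); print('now',q)
ts=np.arange(-.24,3.15,.169)
prev=q
for t in ts:
    d=p(t)-prev; prev=p(t); print(round(t,2),prev.round(0),[round(d[0]/40,2),round(-d[1]/40,2)])
E
```

```text
now [-53.80735711 -79.91607048]
-0.24 [-43. -82.] [np.float64(0.28), np.float64(0.06)]
-0.07 [-26. -88.] [np.float64(0.41), np.float64(0.15)]
0.1 [-11. -92.] [np.float64(0.37), np.float64(0.08)]
0.27 [  3. -93.] [np.float64(0.34), np.float64(0.03)]
0.44 [ 17. -92.] [np.float64(0.35), np.float64(-0.03)]
0.61 [ 31. -88.] [np.float64(0.36), np.float64(-0.09)]
0.77 [ 45. -82.] [np.float64(0.35), np.float64(-0.15)]
0.94 [ 58. -74.] [np.float64(0.32), np.float64(-0.21)]
1.11 [ 69. -63.] [np.float64(0.29), np.float64(-0.27)]
1.28 [ 79. -50.] [np.float64(0.24), np.float64(-0.33)]
1.45 [ 86. -35.] [np.float64(0.18), np.float64(-0.37)]
1.62 [ 91. -20.] [np.float64(0.12), np.float64(-0.39)]
1.79 [93. -5.] [np.float64(0.06), np.float64(-0.36)]
1.96 [93. 10.] [np.float64(-0.01), np.float64(-0.38)]
2.13 [90. 25.] [np.float64(-0.07), np.float64(-0.38)]
2.3 [84. 40.] [np.float64(-0.14), np.float64(-0.37)]
2.46 [76. 54.] [np.float64(-0.21), np.float64(-0.35)]
2.63 [65. 67.] [np.float64(-0.28), np.float64(-0.31)]
2.8 [51. 77.] [np.float64(-0.34), np.float64(-0.26)]
2.97 [36. 85.] [np.float64(-0.39), np.float64(-0.2)]
3.14 [19. 90.] [np.float64(-0.42), np.float64(-0.12)]
```

Call:
drive_tool:
  commands:
    - [0, 0, 0.8, 0, 0, 0]
    - [0, 0, 0.8, 0, 0, 0]
    - [0, 0, 0.25, 0, 0, 0]
    - [0, 0, 0, 0, 0, 0]

```text
time: 2.78
tool_pos: [0.4865, -0.2751, 0.0523]
ee_rot: [3.141, -0.001, -0.015]
wrist_force: [0.6, 0.4, 1.1]
width: 0.0002
finger_force: 0.0
```

Call:
drive_tool:
  commands:
    - [0.28, 0.06, 0, 0, 0, 0]
    - [0.41, 0.15, 0, 0, 0, 0]
    - [0.37, 0.08, 0, 0, 0, 0]
    - [0.34, 0.03, 0, 0, 0, 0]
    - [0.35, -0.03, 0, 0, 0, 0]
    - [0.36, -0.09, 0, 0, 0, 0]
    - [0, 0, 0, 0, 0, 0]

```text
time: 3.65
tool_pos: [0.5724, -0.284, 0.0517]
ee_rot: [3.14, -0.003, -0.014]
wrist_force: [-0.3, 0.2, -0.2]
width: 0.0001
finger_force: 0.0
```

Call:
drive_tool:
  commands:
    - [0.35, -0.15, 0, 0, 0, 0]
    - [0.32, -0.21, 0, 0, 0, 0]
    - [0.29, -0.27, 0, 0, 0, 0]
    - [0.24, -0.33, 0, 0, 0, 0]
    - [0.18, -0.37, 0, 0, 0, 0]
    - [0.12, -0.39, 0, 0, 0, 0]
    - [0.06, -0.36, 0, 0, 0, 0]

```text
time: 4.53
tool_pos: [0.6349, -0.2011, 0.0514]
ee_rot: [3.14, -0.001, -0.015]
wrist_force: [-2.7, -2.4, -0.4]
width: 0.0002
finger_force: 1.4
```

```bash
python3 - <<'E'
from h import *
w=snap('wrist','w2')
E
```

```text
(no output)
```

View pics/w2.png

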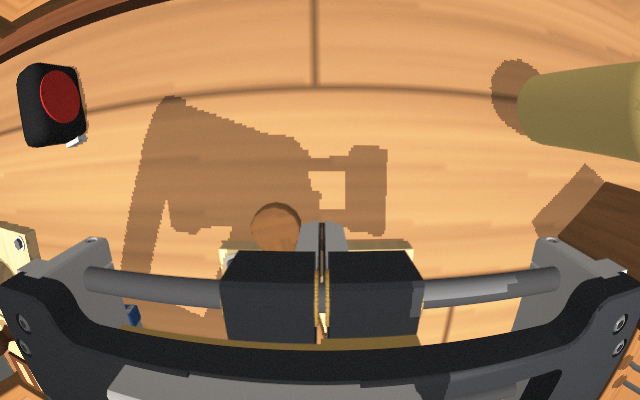

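The lever end, at about (276,228), is now left of the fingers and pointing forward, so it is being pushed properly. I'll carry on round the arc.

Call:
drive_tool:
  commands:
    - [-0.01, -0.38, 0, 0, 0, 0]
    - [-0.07, -0.38, 0, 0, 0, 0]
    - [-0.14, -0.37, 0, 0, 0, 0]
    - [-0.21, -0.35, 0, 0, 0, 0]
    - [-0.28, -0.31, 0, 0, 0, 0]
    - [-0.34, -0.26, 0, 0, 0, 0]
    - [-0.39, -0.2, 0, 0, 0, 0]
    - [-0.42, -0.12, 0, 0, 0, 0]
    - [0, 0, 0, 0, 0, 0]

```text
time: 5.7
tool_pos: [0.5605, -0.1039, 0.052]
ee_rot: [-3.139, -0.001, -0.015]
wrist_force: [-0.6, -0.2, 0.5]
width: 0.0005
finger_force: 0.0
```

Call:
drive_tool:
  commands:
    - [0.3, 0, 0, 0, 0, 0]
    - [0, 0, -0.8, 0, 0, 0]
    - [0, 0, -0.8, 0, 0, 0]
    - [0, 0, -0.6, 0, 0, 0]
    - [-0.7, 0.46, 0, 0, 0, 0]
    - [-0.7, 0.46, 0, 0, 0, 0]
    - [-0.7, 0.46, 0, 0, 0, 0]
    - [-0.7, 0.46, 0, 0, 0, 0]
    - [-0.73, 0.46, 0, 0, 0, 0]
    - [0, 0, 0, 0, 0, 0]
    - [0, 0, 0, 0, 0, 0]

```text
time: 7.08
tool_pos: [0.4317, -0.1956, 0.1396]
ee_rot: [-3.141, -0.001, -0.015]
wrist_force: [-0.5, -0.8, -0.1]
width: 0.0005
finger_force: 0.0
```

```bash
python3 - <<'E'
from h import *
w=snap('wrist','w3'); s=snap('top','top3'); print(w['fx'],w['cx'],w['cy'],w['rvec'],w['tvec'])
E
```

```text
309.70691628693146 321.40031598367756 196.44349064975552 [-2.08331847  2.11497984  0.24863756] [-0.18916038  0.41283506  0.42666416]
```

View pics/w3.png

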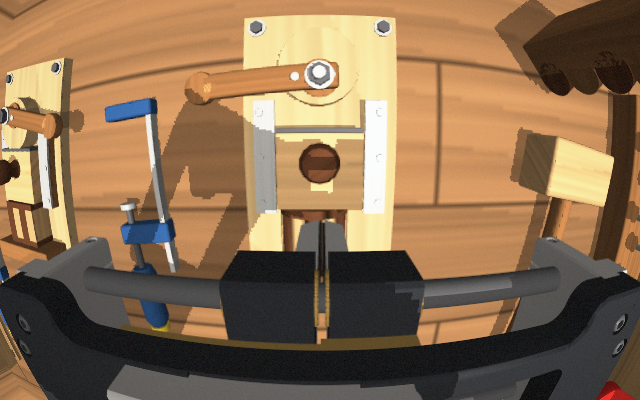

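The lever now lies left, from the bolt at (319,73) to its tip at (199,88), and the knob at (319,163) is dead ahead of the fingers. I'll measure the lever angle and knob position with the fisheye model.

```bash
python3 - <<'E'
from h import *
w=pickle.load(open('w3.pkl','rb')); R,_=cv2.Rodrigues(np.array(w['rvec'],float)); o=-R.T@np.ravel(w['tvec'])
def fc(u,v,z):
    d=np.array([(u-w['cx'])/w['fx'],(v-w['cy'])/w['fy']]); r=np.hypot(*d); c=np.r_[d/r*np.sin(r),np.cos(r)]; g=R.T@c; return o+g*(z-o[2])/g[2]
b=fc(319,71,.08);s1=fc(294,76,.064);t=fc(199,88,.064);k=fc(319,163,.085)
sl,sr=fc(256,27,.018),fc(383,27,.018)
for n,x in zip('bolt screw tip knob sl sr'.split(),(b,s1,t,k,sl,sr)): print(n,x.round(4))
y=np.arctan2(-(sl-sr)[0],(sl-sr)[1]); d=t-b; d2=t-s1
print('press yaw',y,'theta',np.arctan2(d[1],d[0])+np.pi/2-y,np.arctan2(d2[1],d2[0])+np.pi/2-y,np.linalg.norm(d[:2]))
E
```

```text
bolt [ 0.5389 -0.1956  0.08  ]
screw [ 0.538  -0.1751  0.064 ]
tip [ 0.5339 -0.0923  0.064 ]
knob [ 0.4678 -0.1946  0.085 ]
sl [ 0.5988 -0.1336  0.018 ]
sr [ 0.5966 -0.2591  0.018 ]
press yaw -0.017966869619331725 theta 3.2084088616436093 3.209860456150481 0.10350001768238073
```

Call:
drive_tool:
  commands:
    - [0, 0, 0.8, 0, 0, 0]
    - [0, 0, 0.7, 0, 0, 0]
    - [0, 0, 0.22, 0, 0, 0]
    - [0, 0, 0, 0, 0, 0]
    - [0.25, 0, 0, 0, 0, 0]
    - [0.1, 0, 0, 0, 0, 0]
    - [0.1, 0, 0, 0, 0, 0]
    - [0.1, 0, 0, 0, 0, 0]
    - [0.1, 0, 0, 0, 0, 0]
    - [0.1, 0, 0, 0, 0, 0]

```text
time: 8.43
tool_pos: [0.4607, -0.1964, 0.0707]
ee_rot: [3.141, 0.0, -0.015]
wrist_force: [-2.8, -0.8, 2.4]
width: 0.0009
finger_force: 1.1
```

Call:
drive_tool:
  commands:
    - [0.05, 0, 0, 0, 0, 0]
    - [0.05, 0, 0, 0, 0, 0]
    - [0, 0, 0, 0, 0, 0]

```text
time: 8.8
tool_pos: [0.4648, -0.1963, 0.0706]
ee_rot: [3.142, -0.0, -0.015]
wrist_force: [-0.9, -0.3, -0.2]
width: 0.0005
finger_force: 0.5
```

Call:
drive_tool:
  commands:
    - [0.05, 0, 0, 0, 0, 0]
    - [0.03, 0, 0, 0, 0, 0]
    - [0.03, 0, 0, 0, 0, 0]

```text
time: 9.18
tool_pos: [0.4669, -0.1964, 0.0705]
ee_rot: [-3.141, 0.005, -0.015]
wrist_force: [-8.0, -0.7, 5.2]
width: 0.0006
finger_force: 4.3
```

Call:
drive_tool:
  commands:
    - [0.02, 0, 0, 0, 0, 0]
    - [0.02, 0, 0, 0, 0, 0]
    - [0, 0, 0, 0, 0, 0]

```text
time: 9.55
tool_pos: [0.4671, -0.1964, 0.0706]
ee_rot: [-3.141, 0.008, -0.015]
wrist_force: [-10.7, -0.2, 7.1]
width: 0.0002
finger_force: 5.5
```

The jaw stopped at x = 0.467, where I expected it, and the force is rising, so it is home against the cam. Next I'll retreat and check.

Call:
drive_tool:
  commands:
    - [-0.2, 0, 0, 0, 0, 0]
    - [-0.3, 0, 0, 0, 0, 0]
    - [0, 0, -0.8, 0, 0, 0]
    - [0, 0, -0.8, 0, 0, 0]
    - [-0.3, 0, -0.4, 0, 0, 0]
    - [-0.5, 0, 0, 0, 0, 0]
    - [0, 0, 0, 0, 0, 0]
    - [0, 0, 0, 0, 0, 0]

```text
time: 10.55
tool_pos: [0.4183, -0.1954, 0.1501]
ee_rot: [-3.141, 0.0, -0.015]
wrist_force: [0.3, -0.6, 0.2]
width: 0.0006
finger_force: 0.0
```

```bash
python3 - <<'E'
from h import *
w=snap('wrist','w4'); R,_=cv2.Rodrigues(np.array(w['rvec'],float)); print((-R.T@np.ravel(w['tvec'])).round(3))
E
```

```text
[ 0.484 -0.197  0.33 ]
```

View pics/w4.png

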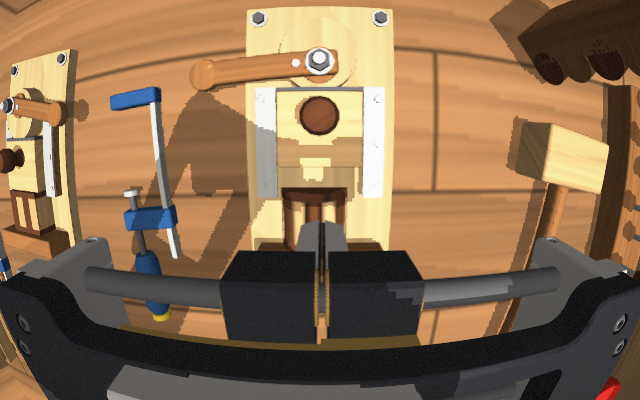

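The jaw, with its knob at (319,115), sits against the cam with a clear gap to the box. The lever points left, and the box and the other press are unmoved.

```bash
python3 -c "
from bench import close_job
print(close_job())"
```

```text
the job is handed in; nothing more can be done
None
```

The half-round box is free: the cam lever was pushed half a turn to about 3.2 rad (lever left), the jaw was then pushed home against the cam, nothing else looked disturbed in the last wrist view, and the job was handed in at about 10.6 s.

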